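Hold the sample carrier square in the viewing stand

TASK

On the school lab bench, push the open hinged screen of the colour-viewing stand fully shut, until it snaps home on its catch. Then take the grey sample carrier that has the straight grip fin (not the similar one with the round knob), stand it upright on the stand's base plate and press it into the corner, one long side flat against the shut screen and one end flat against the side fence. Finish while still holding it there, pressed firmly against both at once, and leave all the other things on the bench where they are.

Things in the scene. Friction and masses are not known exactly. Their poses are not given: they have to be found in the camera images.
- stand: Colour-viewing stand, fixed to the bench, turned up to 0.2 rad: aluminium base plate 8 mm thick, from x -120 to 90 and y -135 to 125 mm of its frame, with a side fence and a hinged screen; the carrier slides easily on them (friction 0.2). Origin at bench level. The corner to use: the shut screen's front face is the plane x = 60 mm (corner side -x), the fence's inner face the plane y = -100 mm (corner side +y).
- fence: Fixed aluminium side fence, along the stand's x from -90 to 60 mm, 16 mm thick, top 68 mm above the bench, inner face at y = -100 mm of the stand. A black catch housing, 58 mm high, prolongs it to x = 90. Its origin and axes are the stand's.
- screen (a joint): Angle of the upright white hinged screen, rad: 0 = shut and seated, growing as it opens towards the stand's -x (at most 1.3). Starts open, stays where left (friction 0.06 N m). Shuts counter-clockwise from above. The spring catch resists from 0.06 rad (some 5 to 8 N), gives way at about 0.03 rad, then draws the screen to 0 on a hard stop and holds it.
- screen_hinge (a point): Point on the screen's vertical hinge axis, 10 mm above the bench, at x 65, y 100 mm of the stand. A black hinge post, 30 x 24 mm, 70 mm high over the bench, stands beside it at x 77, y 117 mm.
- screen_plate: White screen plate, 10 mm thick, from 4 to 186 mm off the hinge axis, 12 to 78 mm above the bench. Origin on the hinge axis 10 mm above the bench; it runs along its own -y. Its front face, x = -5 mm of its own frame, is the one to push to shut it and the one the carrier rests on. Shut, its axes are parallel to the stand's.
- carrier_fin (a point): Grip point of the carrier: in the middle of its grip fin, 104 mm above the carrier's underside. The fin stands upright on the middle of the block's top: straight, 44 mm long (carrier's x), 14 mm thick (its y), 50 mm high, from 72 to 122 mm above the underside.
- carrier: The carrier to move: loose grey plastic block, about 0.3 kg, 64 mm (its x) x 50 mm (its y) x 72 mm high plus the fin on top, a glass window in each long side (64 mm sides, facing y). Half a turn makes no difference. Starts upright on the bench. Origin at the centre of its underside.
- other_knob (a point): Centre of the round knob (28 mm across) on the other carrier, 94 mm above its underside: the same grey block, 64 x 50 x 72 mm, 100 mm high over all. Not to be moved.
- dropper: Small amber dropper bottle, 34 mm across, 72 mm high, origin under its centre. Not to be moved.
- beaker: Glass beaker, 68 mm across, 88 mm high, origin under its centre. Not to be moved.
- tumbler: Drinking glass, 66 mm across, 80 mm high, origin under its centre. Not to be moved.
- jar: White specimen jar with red cap, 44 mm across, 58 mm high, origin under its centre. Not to be moved.
- ruler: Flat wooden ruler, 28 x 210 x 4 mm, origin under its centre. Not to be moved.
Mind the look-alikes: they are no part of the job. Leave any yellow look-alike of the carrier alone.

How it is judged (in metres and radians):
On the way:
1. the screen is shut and seated on its catch while the carrier is still away from the corner (value of joint screen below 0.012 rad and (y of carrier_fin in the frame of stand above -0.03 m or x of carrier_fin in the frame of stand below 0 m or z of carrier_fin in the frame of stand above 0.135 m)), for 0.2 s.
At the end, for the whole second after the job is handed in: Screen shut (below 0.012 rad). Carrier upright on the base plate, within 3 mm of fully home in the corner, long side along the screen (tilt and turn within 0.04 rad), at rest, pressing on screen and fence with over 1.5 N each, fingers still on it with over 1.5 N (value of joint screen below 0.012 rad and contact force between carrier and screen_plate above 1.5 N and contact force between carrier and fence above 1.5 N and contact force between the fingers and carrier above 1.5 N and x of carrier_fin in the frame of stand between 0.032 and 0.038 m and y of carrier_fin in the frame of stand between -0.071 and -0.065 m and z of carrier_fin in the frame of stand between 0.108 and 0.116 m and angle between the x axis of carrier_fin and the y axis of stand, either way round below 0.04 rad and angle between carrier_fin's own z axis and vertical below 0.04 rad and linear speed of carrier below 0.01 m/s); the arm keeps its last pose, push and grip.
It fails at once if another thing on the bench is moved by more than 30 mm (distance of any of other_knob, dropper, beaker, tumbler, jar, ruler from where it was at the start of the episode above 0.03 m).
It also fails if it takes over 69 s, if anything falls off the work surface, if the arm or the gripper's body presses on something with over 40 N, if the wrist force passes 120 N, or if a joint passes its speed limit or range.

ROBOT

A 7-joint arm with a two-finger parallel gripper is mounted at the origin on the work surface. World frame = base frame: x ahead of the robot, y to its left, z up, the work surface at z = 0. Lengths are in mm, angles in rad, forces in N, time in s.
With the tool pointing down it reaches from about 350 to 775 mm from the base axis. Payload 3.1 kg.
Tool frame: the origin (TCP) lies at the very end of the fingers, on their centre line; the grasp point (between the pads) lies 19 mm behind it; z points along the fingers, y is the line along which they close (so a half turn about z gives the same grasp; the last joint's range is limited). The gripper opens to 85 mm and grips with 20 to 120 N. Pads are 22 mm wide; open, the fingers measure 114 mm over their backs; the gripper's body (76 mm by 85 mm) begins 54 mm behind the grasp point. The pads swing forward as they close: fully open they stand 13 mm farther back than shut.
Start: joints at [1.292, 0.311, 0.014, 1.512, -0.004, 1.319, -0.027], TCP at [129.059, -534.66, 231.304] pointing down, gripper open.
Joint ranges: [-2.7, 2.7], [-0.3, 1.91], [-1.27, 1.3], [0.12, 2.57], [-1.44, 4.58], [0.2, 2.03], [-3.05, 3.05]. Speed limits (rad/s): [2.79, 2.79, 3.14, 3.14, 3.14, 3.14, 3.14].

INTERFACE

Orientations are given as a unit quaternion [x, y, z, w].
In Python, from cell import * gives the robot as it stands. The module is installed in compiled form; this text tells all that it offers. Calls block until the motion is done:
- movep(position, orientation): joint-space move of the TCP to a pose.
- servo_line(position, max_speed=150, rotation=None, max_force=None): straight line of the TCP; rotation=None keeps the orientation; max_speed is the mean speed in mm/s. With max_force (N) it stops when the force on the tool has changed by that much, and returns True; else False.
- move_j(angles): joint-space move.
- open_gripper() and gripper_close(): open the fingers fully, or close them until they stop; the grip force is fixed at half the most.
- dwell(seconds).
- ik(position, orientation): joint angles nearest the present ones, or None.
- state(): the state.
- capture(name): name is "side" or "top" or "wrist"; returns the picture (384x512x3 uint8, red, green, blue); there is no depth.
- camera_model(name): a dict with "fov_y" (degrees; the focal length in pixels is half the picture's height over the tangent of half this angle, whatever the lens; pixels are square), "cx", "cy" (the principal point, pixels), "rvec" (rotation vector, rad) and "tvec" (3), from world to camera coordinates, as OpenCV has them. Camera axes: x right, y down, z forward; pixel columns grow to the right and rows downward; lengths in mm; the calibration is good to about 2 mm. A picture is of the moment at which its call begins: read the wrist's pose just before it. camera_model takes no time and is no camera call; for the wrist camera it gives the pose at the moment of the call.
A pose or a line that the arm cannot do raises Unreachable and nothing moves.
- hand_in(): hands the job in; it is judged then, once.
Trained networks look in the newest picture that a camera, given by its name, has taken for a name from the list of things; names that differ only in an ending like _2 or _b are one class to them, and where a whole thing is asked for, a point or a joint stands for the part that bears it (a point fixed in the world has none). Each returns a list of dicts, best first, with "conf" (0 to 1); they miss things now and then, are a little off and sometimes report something else, mostly with a low value. They report only what shows in the picture. A call takes as long as a camera call. They do not tell look-alikes from the thing itself.
- look_for(camera, target): "at" ([column, row] in pixels, amid what is visible of it).
- regions_of(camera, target): "mask" (384x512 bool, what is visible of it) and "at" ([column, row] in pixels, amid what is visible of it).
The state is a dict: "time_s": time; "qpos": joint angles; "qvel": joint speeds; "effort": joint torques, N m; "ee_pos": TCP position; "tcp_rot": TCP orientation; "wrist_force": force on the tool from outside, world axes, zero at the start; "ft_torque": the same for the moment, N m; "grip_width": finger opening in mm; "grip_force": force on a finger pad.
Only numpy, scipy, OpenCV 4.12 (cv2) and the standard library are available. Lean on these libraries where they do the work, as an engineer would, in place of code of your own. Each camera call takes 0.05 s, during which the arm holds its last target. There are 200 camera calls.

## Working session

There is one attempt and no reset: what is moved stays moved. The work goes in short steps, each a Python script; the robot and the scene stay as the last script left them, time stands still between calls to the robot, and variables do not carry over. Pictures are saved under pics/ and viewed, at most 10 in all, crops included, and the job is handed in when it is done.

```bash
mkdir -p pics
cat > h.py <<'E'
from cell import *
import numpy as np, cv2
def cam(n):
    c=camera_model(n); f=192/np.tan(np.radians(c['fov_y'])/2)
    K=np.array([[f,0,c['cx']],[0,f,c['cy']],[0,0,1]]); return K,np.array(c['rvec'],float),np.array(c['tvec'],float)
def ray(n,uv,z,cm=None):
    K,r,t=cm or cam(n); R=cv2.Rodrigues(r)[0]; o=-R.T@t
    d=R.T@np.linalg.inv(K)@np.array([uv[0],uv[1],1.]); return o+d*(z-o[2])/d[2]
def proj(n,P,cm=None):
    K,r,t=cm or cam(n); return cv2.projectPoints(np.array(P,float).reshape(-1,1,3),r,t,K,None)[0][:,0]
def save(img,p): cv2.imwrite('pics/'+p,np.ascontiguousarray(img[:,:,::-1]))
E
python3 - <<'E'
from h import *
T=capture('top');S=capture('side')
save(np.vstack([T,S])[:, :], 'a.png') if 0 else None
save(T,'top.png');save(S,'side.png')
for n in('top','side'):
    print(n,camera_model(n))
    for t in('stand','fence','screen_plate','carrier','carrier_fin','other_knob','dropper','beaker','tumbler','jar','ruler'):
        print(t,[(np.round(d['at']).tolist(),round(d['conf'],2),ray(n,d['at'],50).round().tolist()[:2]) for d in look_for(n,t)][:4])
print(state())
E
```

```text
top {'fov_y': 53.92991112739407, 'cx': 257.40794800508434, 'cy': 188.94691517007652, 'rvec': array([ 2.20838546, -2.14347108,  0.07619073]), 'tvec': array([ -19.91276575,  570.20587239, 1078.97802361])}
stand [([300.0, 191.0], 0.67, [567.0, -126.0])]
fence [([337.0, 184.0], 0.87, [589.0, -228.0])]
screen_plate [([285.0, 186.0], 0.81, [578.0, -82.0])]
carrier []
carrier_fin [([175.0, 182.0], 0.85, [582.0, 234.0]), ([203.0, 252.0], 0.55, [385.0, 145.0]), ([292.0, 192.0], 0.28, [562.0, -101.0])]
other_knob [([145.0, 236.0], 0.78, [426.0, 310.0]), ([134.0, 140.0], 0.24, [700.0, 357.0])]
dropper []
beaker [([130.0, 141.0], 0.63, [696.0, 369.0])]
tumbler [([196.0, 128.0], 0.57, [741.0, 180.0])]
jar [([384.0, 247.0], 0.48, [416.0, -363.0])]
ruler [([387.0, 184.0], 0.84, [594.0, -372.0])]
side {'fov_y': 55.10858962522596, 'cx': 254.98661706777867, 'cy': 187.78978708260993, 'rvec': array([ 0.55155336, -2.67340072,  1.1469206 ]), 'tvec': array([524.96874504, 245.59291462, 875.03256802])}
stand []
fence [([282.0, 162.0], 0.8, [574.0, -218.0]), ([298.0, 144.0], 0.44, [558.0, -326.0])]
screen_pla
[... 533 characters left out ...]
 'qpos': array([ 1.29230408,  0.31090034,  0.01399003,  1.51150506, -0.00435022,
        1.31921786, -0.02718665]), 'qvel': array([-0.00097767, -0.00122436,  0.0002464 , -0.00193251, -0.00070812,
       -0.00028594,  0.00027879]), 'effort': array([-7.53715412e-04, -3.79811418e+01,  1.45406784e-01, -2.30863863e+01,
        1.21484266e-02,  2.01442956e-03, -1.79076977e-06]), 'ee_pos': array([ 129.04226778, -534.65507558,  231.30158367]), 'tcp_rot': array([ 9.92992803e-01,  1.18174834e-01, -3.28174816e-05,  4.93468261e-06]), 'wrist_force': array([-0.23443399,  0.66585975,  0.5996414 ]), 'ft_torque': array([0.02081141, 0.04089893, 0.03219705]), 'grip_force': 0.0, 'grip_width': 85.37651237232349}
```

View pics/top.png

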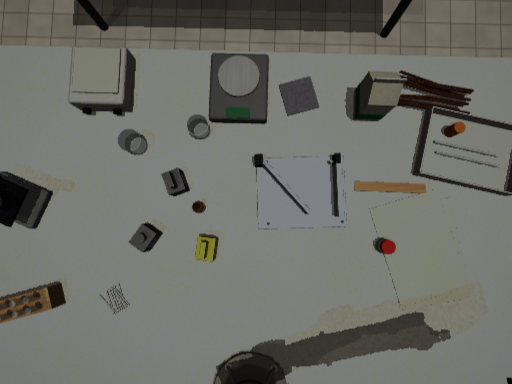

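View pics/side.png

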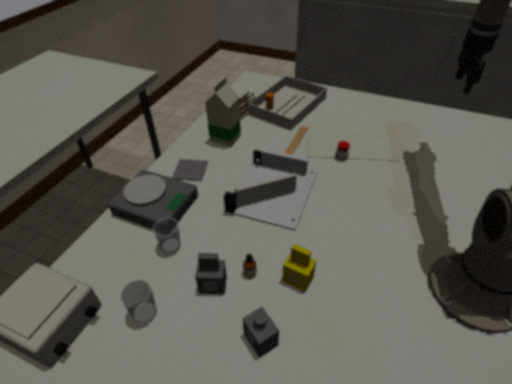

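Candidates for the carrier (top / side pixels):
- Grey block with straight fin: top (175,182), side (210,274).
- Grey block with round knob: top (145,236), side (260,332).
- Yellow block: top (205,248), side (299,268).

The first fits, being grey with a straight fin. I'll confirm it close up with the wrist camera and also measure the stand.

```bash
cat >> h.py <<'E'
def q(psi): # tool down, tool y axis = world direction psi+pi/2 (mod pi)
    return [np.cos(psi/2),np.sin(psi/2),0,0]
E
python3 - <<'E'
from h import *
import pickle
print(cam('wrist')[1:],state()['ee_pos'])
out={}
for k,p in (('stand',[500,-130,330]),('car',[520,225,300])):
    for zz in(0,40,80):
        try: movep([p[0],p[1],p[2]-zz],q(0)); break
        except Exception as e: print(e)
    cm=cam('wrist');I=capture('wrist');save(I,'w_%s.png'%k);out[k]=(cm,I)
    for t in ('fence','screen_plate','stand') if k=='stand' else ('carrier','carrier_fin','other_knob'):
        r=regions_of('wrist',t);out[k,t]=r
        print(t,[(np.round(d['at']).tolist(),round(d['conf'],2),ray('wrist',d['at'],70,cm).round().tolist()[:2]) for d in r])
pickle.dump(out,open('w.pkl','wb'));print(state()['time_s'],state()['qpos'])
a=cv2.imread('pics/w_stand.png');b=cv2.imread('pics/w_car.png');cv2.imwrite('pics/w.png',cv2.resize(np.hstack([a,b]),(800,300)))
E
```

```text
(array([-2.29461365,  1.80401787,  0.24453314]), array([-550.07730185,  -35.74910075,  378.71509245])) [ 129.04226778 -534.65507558  231.30158367]
fence [([335.0, 83.0], 0.61, [595.0, -228.0]), ([7.0, 98.0], 0.26, [578.0, 175.0])]
screen_plate [([216.0, 97.0], 0.74, [578.0, -83.0])]
stand [([256.0, 100.0], 0.64, [575.0, -132.0]), ([6.0, 102.0], 0.54, [573.0, 176.0])]
carrier [([319.0, 249.0], 0.78, [410.0, 141.0]), ([248.0, 110.0], 0.56, [585.0, 232.0])]
carrier_fin [([247.0, 112.0], 0.94, [582.0, 233.0]), ([318.0, 249.0], 0.82, [410.0, 141.0])]
other_knob [([195.0, 231.0], 0.73, [435.0, 300.0])]
4.95 [ 0.04640983  0.40177806 -0.71320294  1.30897551  0.25972864  1.52344794
 -2.21242233]
```

View pics/w_stand.png

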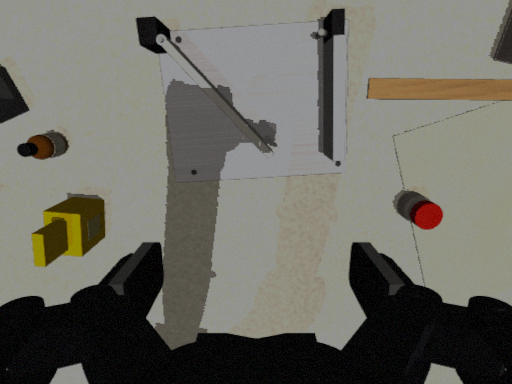

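View pics/w_car.png

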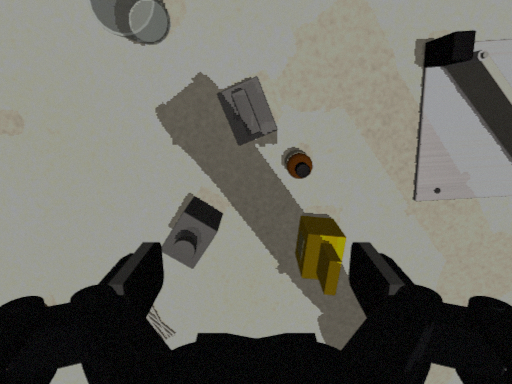

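The stand view shows the base plate's near corners at about (169,181) and (345,172), with the fence at (338,90) and the screen's free end at (270,150). In the carrier view the grey finned block is at (247,110), the knob block at (195,230) and the yellow one at (320,250). Next is an enlarged crop of the stand and the finned block.

Run:
```python
import cv2,numpy as np
a=cv2.imread('pics/w_stand.png');b=cv2.imread('pics/w_car.png')
A=cv2.resize(a[0:200,130:370],None,fx=2.5,fy=2.5,interpolation=2)   # 500x600
B=cv2.resize(b[70:150,210:290],(200,200),interpolation=2);B2=cv2.resize(b[185:275,160:250],(200,200))
C=np.zeros((500,800,3),np.uint8);C[:,:600]=A;C[:200,600:]=np.clip(B*1.8,0,255);C[220:420,600:]=np.clip(B2*1.8,0,255)
cv2.imwrite('pics/crop.png',C)
```

```text
(no output)
```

View pics/crop.png

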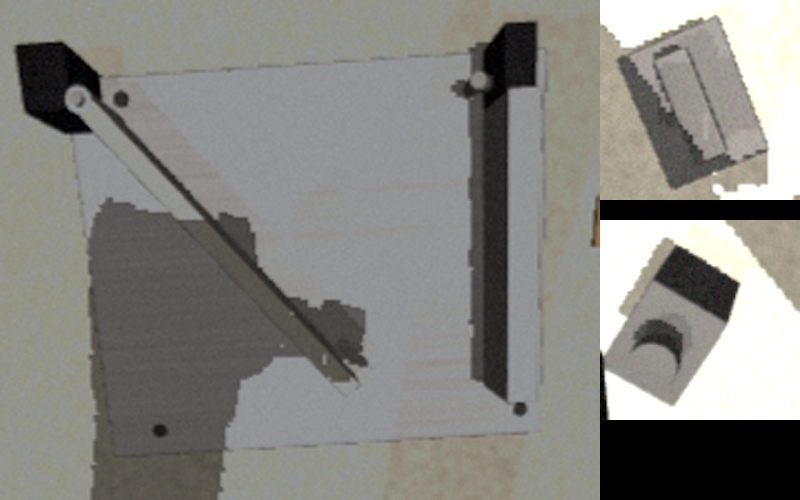

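The crop confirms it: the upper block has a straight fin and the lower one a round knob. Now I'll fit both poses.

```bash
cat > fit.py <<'E'
from h import *
import pickle
from scipy.optimize import least_squares,minimize
w=pickle.load(open('w.pkl','rb'))
P=np.array([[-120,125,8],[-120,-135,8],[90,-135,8],[-90,-100,68],[-90,-116,68],[60,-100,68],[65,100,78]],float)
U=np.array([[115,457],[538,430],[546,49],[507,400],[538,405],[508,88],[77,97]])/2.5+[130,0]
T=lambda p,X:np.c_[X[:,:2]@np.array([[np.cos(p[2]),np.sin(p[2])],[-np.sin(p[2]),np.cos(p[2])]])+p[:2],X[:,2]]
cm=w['stand'][0]
s=least_squares(lambda p:(proj('',T(p,P),cm)-U).ravel(),[560,-120,0],loss='soft_l1',x_scale=[1,1,.01])
st=s.x;print('stand',st.round(3));print((proj('',T(st,P),cm)-U).round(1).tolist())
t=ray('',np.array([350,390])/2.5+[130,0],78,cm)
h=T(st,np.array([[65,100,0.]]))[0];d=t-h;print('screen ang',np.arctan2(d[1],d[0])-st[2]+np.pi/2,np.hypot(*d[:2]),t)
cm=w['car'][0]
m=min(w['car','carrier'],key=lambda r:np.hypot(*(np.array(r['at'])-[248,110])))['mask']
def box(a,b,z0,z1):return np.array([[x,y,z] for x in(-a,a) for y in(-b,b) for z in(z0,z1)],float)
def sil(p):
    I=np.zeros((384*4,512*4),np.uint8)
    for B in(box(32,25,0,72),box(22,7,72,122)):
        cv2.fillConvexPoly(I,cv2.convexHull(((proj('',T(p,B),cm)+.5)*4).round().astype(np.int32)),1)
    return cv2.resize(I.astype(np.float32),(512,384),interpolation=cv2.INTER_AREA)
best=min((minimize(lambda p:np.abs(sil([p[0],p[1],p[2]/30])-m).sum(),[582,233,a*30],method='Nelder-Mead',options=dict(initial_simplex=[[582,233,a*30],[590,233,a*30],[582,241,a*30],[582,233,a*30+9]])) for a in(.0,.4,.8,-.4,-.8,1.57)),key=lambda r:r.fun)
c=best.x*[1,1,1/30];print('carrier',c,best.fun,m.sum())
U=np.array([[55,60],[88,50],[127,152]])/2.5+[210,70]
print('fin corners',[ray('',u,122,cm).round(1)[:2] for u in U]);print('model',T(c,box(22,7,122,122)[::2]).round(1).tolist())
pickle.dump((st,c),open('fit.pkl','wb'))
E
python3 fit.py
```

```text
stand [ 5.82287e+02 -1.26608e+02  5.80000e-02]
[[-0.6, -0.3], [0.8, 0.6], [0.4, -1.0], [-0.5, 1.0], [-0.6, -1.7], [-0.1, -0.1], [0.6, 0.9]]
screen ang -0.8748967563093419 185.04973885620552 [ 506.48034252 -149.68985649   78.        ]
carrier [5.83263804e+02 2.32943628e+02 3.99356074e-01] 76.0625 2530
fin corners [array([600.5, 245.9]), array([604.2, 232.9]), array([565. , 217.6])]
model [[565.7, 217.9, 122.0], [560.3, 230.8, 122.0], [606.3, 235.0, 122.0], [600.8, 247.9, 122.0]]
```

```bash
cat > push.py <<'E'
from h import *
import pickle
st,c=pickle.load(open('fit.pkl','rb'))
def R(a):return np.array([[np.cos(a),-np.sin(a)],[np.sin(a),np.cos(a)]])
def pose(th,d,z,r=150):
    p=st[:2]+R(st[2])@(np.array([65,100])+R(-th)@[-5-d,-r]); return [*p,z],q(st[2]-th)
p,o=pose(.875,45,150); gripper_close(); movep(p,o)
p,o=pose(.875,45,40); print(servo_line(p,150,o,max_force=10),state()['time_s'])
for th in np.arange(.875,.09,-.13):
    p,o=pose(th,12,40); hit=servo_line(p,100,o,max_force=20)
    if hit: print('hit',th,state()['wrist_force'])
for d in(12,6,0,-4):
    p,o=pose(0,d,40); hit=servo_line(p,60,o,max_force=22)
    s=state();print(d,hit,s['wrist_force'].round(1),(R(st[2]).T@(s['ee_pos'][:2]-st[:2])).round(1))
    if hit: break
dwell(.2)
p,o=pose(0,45,40);servo_line(p,200,o);servo_line([*p[:2],200],300,o)
p=T=[500,-130,330];movep(p,q(0));cm=cam('wrist');I=capture('wrist')
r=regions_of('wrist','screen_plate')
print([(x['at'],x['conf'],np.c_[np.where(x['mask'])[::-1]].min(0),np.c_[np.where(x['mask'])[::-1]].max(0)) for x in r])
h=lambda x,y,z:proj('',[[*(st[:2]+R(st[2])@[x,y]),z]],cm)[0]
for y in(96,-86):
    for x in(60,70):
        a=h(x,y,78);print(a);cv2.circle(I,tuple(int(v) for v in a),1,(255,0,0),-1)
save(cv2.resize(I[0:200,130:370],None,fx=2.5,fy=2.5),'shut.png');print(state()['time_s'])
E
python3 push.py
```

```text
False 7.9167
12 False [ 0.   0.8 -1.3] [ 47.5 -49.6]
6 False [-7.2 -0.1  3.8] [ 49.3 -50.2]
0 False [-22.5   0.1  13.6] [ 49.  -50.3]
-4 False [-29.2   0.3  20.3] [ 48.9 -50.3]
[([241.3, 37.5], 0.85, array([157,  24]), array([323,  53]))]
[165.63021862  43.36462214]
[164.44589484  33.82176797]
[324.00408851  33.31727099]
[324.01058312  23.62385318]
13.7333
```

View pics/shut.png

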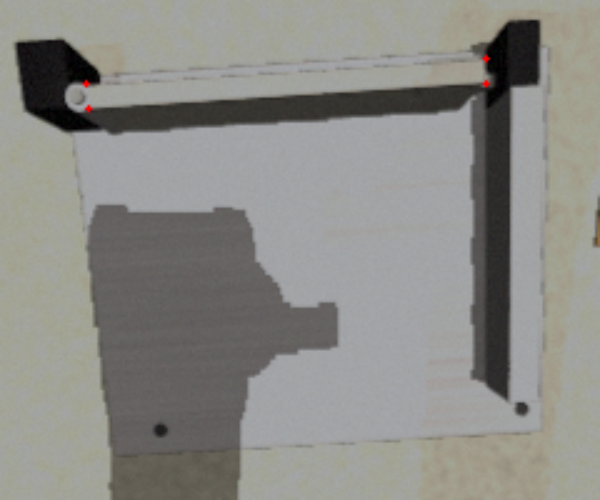

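The screen is shut. Its top edge lies on the predicted x = 60 and 70 points at crop (88,85) to (487,84), and the push ended against the hard stop. Next is the grasp.

```bash
cat > grasp.py <<'E'
from h import *
import pickle
st,c=pickle.load(open('fit.pkl','rb'))
open_gripper()
p=[*c[:2],180]
def lim(x):return min(abs(x[6]-3.05),abs(x[6]+3.05)) if x is not None else None
for k in(0,np.pi,-np.pi): print(k,lim(ik(p,q(c[2]+k))))
for k in(1,-1): print(k,ik([621,-192,180],q(st[2]+k*np.pi/2)))
movep(p,q(c[2])); print(state()['qpos'].round(2),state()['time_s'])
print('hit',servo_line([*c[:2],85],120,max_force=12))
gripper_close(); s=state();print(s['grip_width'],s['grip_force'],s['ee_pos'],s['time_s'])
for k in(1,-1): print(k,ik([621,-192,180],q(st[2]+k*np.pi/2)))
E
python3 grasp.py
```

```text
0 1.1126655604356164
3.141592653589793 1.927818965384015
-3.141592653589793 1.9278189653840148
1 [ 0.8204278   0.75269035 -1.02131102  1.26094439  0.62739487  1.45305921
 -0.07900022]
-1 [ 0.55070956  0.59043945 -0.46226774  1.27353087  0.25818175  1.33550845
 -2.9865861 ]
[ 0.12  0.66 -0.9   1.34  0.51  1.38 -1.94] 16.0083
hit False
13.184360800716407 58.93002927303314 [583.4278486  232.89779271  85.16661924] 17.6
1 [ 0.86675372  0.81670229 -1.16177682  1.25896227  0.7345076   1.50488889
 -0.14079008]
-1 [ 0.56057923  0.59352797 -0.47973193  1.27304717  0.26853488  1.33755781
 -2.99348973]
```

```bash
cat > place.py <<'E'
from h import *
import pickle
st,c=pickle.load(open('fit.pkl','rb'))
a=st[2];R=np.array([[np.cos(a),-np.sin(a)],[np.sin(a),np.cos(a)]]);o=q(a+np.pi/2)
W=lambda x,y,z:[*(st[:2]+R@[x,y]),z]
def rep(t,f0=0):
    s=state();print(t,(R.T@(s['ee_pos'][:2]-st[:2])).round(1),s['ee_pos'][2].round(1),'F',(R.T@s['wrist_force'][:2]).round(1),s['wrist_force'][2].round(1),'M',s['ft_torque'].round(2),'g',round(s['grip_width'],1),round(s['time_s'],1))
E
python3 - <<'E'
from place import *
servo_line([*c[:2],195],150);rep('lift')
movep(W(10,-45,195),o);print(state()['qpos'].round(2))
servo_line(W(10,-45,110),120,o);dwell(.2);rep('low')
print(servo_line(W(10,-45,88),30,o,max_force=4));dwell(.2);rep('down')
cm=cam('wrist');I=capture('wrist');save(I,'placed.png')
E
```

```text
lift [ 21.2 358.3] 193.6 F [-0.1 -0.3] -3.6 M [ 0.05 -0.04 -0.02] g 13.2 18.5
[ 0.9   0.75 -1.18  1.34  0.68  1.49 -0.17]
low [ 10.7 -45. ] 111.1 F [ 0.5 -0.2] -2.9 M [-0.06  0.01  0.04] g 13.4 21.1
True
down [ 10.2 -45.1] 93.1 F [ 1.3 -0.4] 5.9 M [-0.01 -0.22  0.01] g 13.2 21.9
```

View pics/placed.png

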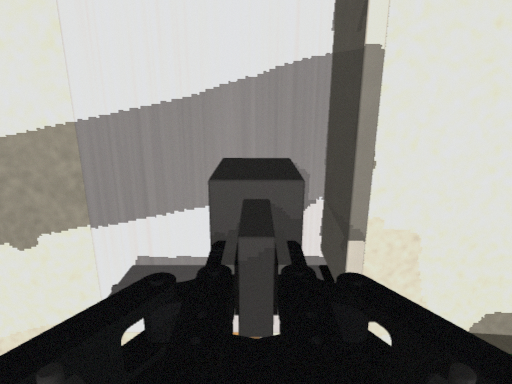

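The carrier stands upright on the plate, with its block at (255,195). The shut screen is to the right at (350,150). Now I'll press it into the corner.

Run:
```python
from place import *
s=state();z=92.0
h=servo_line(W(10,-80,z),30,o,max_force=8);dwell(.2);rep(f'y {h}')
y=(R.T@(state()['ee_pos'][:2]-st[:2]))[1]
h=servo_line(W(46,y-3,z),30,o,max_force=9);dwell(.3);rep(f'x {h}')
```

```text
y True [ 10.3 -67.7] 93.3 F [-0.9  1.6] 5.3 M [0.   0.1  0.01] g 13.3 23.0
x True [ 35.4 -67.6] 93.2 F [-0.8 -0.3] 4.4 M [-0.19  0.25 -0.01] g 13.4 24.1
```

Run:
```python
from place import *
for d in(2,4,5.5):
    servo_line(W(35.2+d,-67.7-d,91.5),20,o);dwell(.4);rep(d)
    s=state();from scipy.spatial.transform import Rotation as Q
    print((Q.from_quat(o).inv()*Q.from_quat(s['tcp_rot'])).as_rotvec().round(4))
```

```text
2 [ 35.6 -67.7] 93.2 F [-7.1  1.9] 12.4 M [0.39 1.59 0.17] g 13.2 24.8
[ 0.0036  0.0017 -0.002 ]
4 [ 35.7 -67.7] 93.3 F [-11.6   4.6] 15.0 M [0.71 2.51 0.1 ] g 13.3 25.5
[ 0.008   0.004  -0.0037]
5.5 [ 35.8 -67.8] 93.3 F [-14.6   6.7] 17.6 M [1.01 3.22 0.  ] g 13.6 26.2
[ 0.0113  0.0057 -0.0048]
```

Run:
```python
from place import *
from scipy.spatial.transform import Rotation as Q
servo_line(W(39.7,-77,92.2),20,o);dwell(.5);rep('')
s=state();print((Q.from_quat(o).inv()*Q.from_quat(s['tcp_rot'])).as_rotvec().round(4))
for n in('top','side'):
    capture(n)
    print(n,[(np.round(d['at']),round(d['conf'],2)) for d in look_for(n,'screen_plate')+look_for(n,'carrier_fin')],proj(n,[W(35,-68,112)]).round())
I=capture('wrist');save(I,'final.png')
```

```text
[ 35.8 -68.1] 93.6 F [-12.3   9.7] 15.0 M [ 1.95  2.81 -0.08] g 13.5 27.0
[ 0.0096  0.0112 -0.0069]
top [(array([284., 163.]), 0.88), (array([204., 251.]), 0.93), (array([316., 172.]), 0.6)] [[328. 170.]]
side [(array([245., 180.]), 0.95), (array([267., 164.]), 0.83), (array([300., 268.]), 0.61)] [[266. 148.]]
```

View pics/final.png

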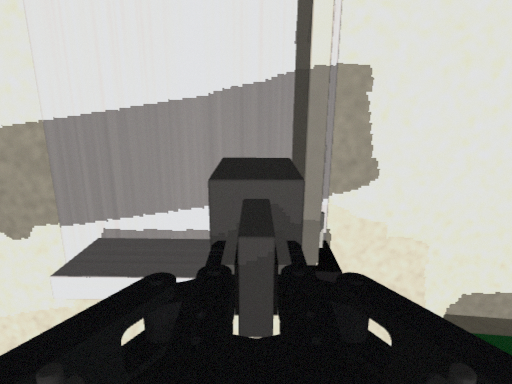

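The carrier's right side lies flush along the screen at (303,215), upright and still gripped. It is pressing with 12 N towards the screen and 10 N towards the fence.

```bash
python3 -c "
from place import *
dwell(.5);rep('');print(hand_in())"
```

```text
[ 35.8 -68.2] 93.6 F [-12.8  10.5] 15.4 M [ 1.95  2.82 -0.11] g 13.4 27.9
the job is handed in; nothing more can be done
None
```

I handed in with the screen shut on its catch and the finned carrier gripped upright in the corner, pushed with about 13 N towards the screen and 10 N towards the fence; `hand_in()` gave no verdict, and I didn't re-measure the other items, though nothing unexpected was touched.

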